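Stack the contact lens soaking kit on its coaster

ROBOT

A 6-joint arm with a two-finger parallel gripper is mounted at the origin on the work surface. World frame = base frame: x ahead of the robot, y to its left, z up, the work surface at z = 0. Lengths are in m, angles in degrees, forces in N, time in s.
With the tool pointing down it reaches from about 0.35 to 0.875 m from the base axis. Payload 4.2 kg.
Tool frame: the origin (TCP) lies midway between the tips of the shut fingers; the grasp point (between the pads) lies 19 mm behind it; z points along the fingers, y is the line along which they close (so a half turn about z gives the same grasp; the last joint's range is limited). The gripper opens to 87 mm and grips with 3 to 60 N. Pads are 19 mm wide; open, the fingers measure 117 mm over their backs; the gripper's body (75 mm by 190 mm) begins 51 mm behind the grasp point.
Start: joints at [-51.245, 22.042, 0.453, 0, -68.411, -14.817], TCP at [0.254, -0.571, 0.223] pointing down, gripper open.
Joint ranges: [-179.83, 179.83], [-69.29, 118.12], [-61.27, 80.66], [-181.25, 117.63], [-171.15, -9.14], [-177.46, 177.46]. Speed limits (degrees/s): [159.86, 159.86, 180, 180, 180, 180].

INTERFACE

Orientations are given as a 3x3 rotation matrix whose columns are the frame's x, y, z axes.
In Python, from station import * gives the robot as it stands. The module is installed in compiled form; this text tells all that it offers.
- The arm moves only by the tool servo_tool, never from a script. Its argument "deltas" is a list of rows, each an object of numbers: "tx", "ty", "tz": the shift along the tool's x, y, z in mm; "ax", "ay", "az": the turn, a rotation vector about the tool's x, y, z in rad; "claw": the finger opening in mm, from 0 to 87. In form: [{"tx": .., "ty": .., "tz": .., "ax": .., "ay": .., "az": .., "claw": ..}, ...]. A call has 1 to 12 rows; each row is the pose to reach, as a shift and turn from the pose commanded when the call began, along the tool's axes at that moment; what a row does not reach only later rows make up. A row lasts 1/12 s, in which the tool goes at most 41.7 mm and 7.16 degrees, less where a joint would pass 70% of its speed; a pose out of reach is approached as far as the arm can. A call with a gripper value outside its range is refused whole. The fingers move at their own pace and stop on an object; the grip force is fixed at half the most. Time passes only in rows, so rows that repeat a pose let the fingers close. It gives the time, the measured TCP pose, the force, the opening and the grip force at its end, in the units of the state.
- sense(): the state, without advancing time (a new reading comes with each control period).
- capture(name): name is "scene" or "top"; returns the picture (384x512x3 uint8, blue, green, red); there is no depth.
- calibration(name): a dict with "fx", "fy", "cx", "cy" (pixels), "cam_to_world" (4x4, takes a point from camera to world coordinates). Camera axes: x right, y down, z forward; pixel columns grow to the right and rows downward; lengths in m; the calibration is good to about 2 mm. A picture is of the moment at which its call begins. calibration takes no time and is no camera call.
- finish_job(): hands the job in; it is judged then, once.
Trained networks look in the newest picture that a camera, given by its name, has taken for a name from the list of things; names that differ only in an ending like _2 or _b are one class to them, and where a whole thing is asked for, a point or a joint stands for the part that bears it (a point fixed in the world has none). Each returns a list of dicts, best first, with "confidence" (0 to 1); they miss things now and then, are a little off and sometimes report something else, mostly with a low value. They report only what shows in the picture. A call takes as long as a camera call. They do not tell look-alikes from the thing itself.
- recognise(label, camera): "xyz" ([x, y, z] in m, in the coordinates of the camera as it stood for that picture, good to about 4 mm: the middle of the surface that is visible of it).
- trace(label, camera): "mask" (384x512 bool, what is visible of it).
The state is a dict: "time_s": time; "joints": joint angles; "joint_velocities": joint speeds; "effort": joint torques, N m; "tcp_pos": TCP position; "ee_rot": TCP orientation; "wrist_force": force on the tool from outside, world axes, zero at the start; "moment": the same for the moment, N m; "gripper_width": opening from 0.0 (shut) to 1.0 (fully open); "gripper_force": force on a finger pad.
Only numpy, scipy, OpenCV 4.12 (cv2) and the standard library are available. Lean on these libraries where they do the work, as an engineer would, in place of code of your own. Each camera call takes 0.05 s, during which the arm holds its last target. There are 200 camera calls.

TASK

Build the contact lens soaking kit on the round bamboo coaster from the bottom up, in this order, letting go of each piece before taking the next: first the orange lens tray flat and centred on the coaster, then the small open white cup upright in the tray's large middle hollow, then the slim dark metal lens holder standing on its foot inside the cup, and last the white cover, knob up, over cup and holder so that its rim rests flat on the tray. Leave the squeeze bottle and the clear lens inserter as they stand and lie.

Things in the scene. Friction and masses are not known exactly. Their poses are not given: they have to be found in the camera images.
- coaster: Round bamboo coaster, fixed to the counter, diameter 104 mm, 9 mm thick; origin at the centre of its underside (its top is 9 mm above), z up. The tray goes on it, in any yaw.
- tray: Loose orange lens tray, a slab 120 mm (its x) by 68 mm (its y) by 14 mm thick, about 90 g, lying flat; grasp it across the 68 mm. In its top, 5 mm deep, are a large round hollow of diameter 54 mm at its middle and a small round one of 20 mm towards each end (at x = +-43 mm). Origin at the centre of its underside, z up: the floor of the large hollow is 9 mm above the origin.
- cup: Loose open white round cup standing upright: outer diameter 40 mm, straight wall 2.5 mm thick, 30 mm tall, inner floor 4 mm above its underside, inner diameter 35 mm, about 50 g. Origin at the centre of its underside, z up.
- holder: Loose slim dark metal lens holder standing upright, 54 mm tall, about 30 g: round foot of diameter 20 mm and 4 mm thick, stem of 9 mm with two small glass lens discs at its sides (within 8 mm of the axis, from 12 to 28 mm high), and at the top a round grip of diameter 12 mm from 36 to 54 mm high. Origin at the centre of the foot's underside, z up.
- cover: Loose round white cover standing knob up, open below, hollow: outer diameter 62 mm, wall 3 mm (inner diameter 56 mm), top face 66 mm above its rim, inside height 62 mm, about 60 g. On top is a round knob of diameter 18 mm, 16 mm tall (82 mm in all). Origin at the centre of the plane of its lower rim, z up.
- bottle: Bystander: loose closed white squeeze bottle standing upright, diameter 40 mm, 92 mm tall; origin at the centre of its underside.
- inserter: Bystander: loose clear plastic lens inserter lying flat, about 66 mm long (its x), 9 mm thick; origin on its underside, near the middle.
Mind the look-alikes: they are no part of the job. Of the things that look like the tray, take the one that is farthest to the robot's left at the start.

How it is judged:
By the outcome, as a careful person would: the job done as asked, in the order asked, and still so for the second after the job is handed in, with the robot touching nothing.
It also fails if it takes over 120 s, if anything falls off the work surface, if the arm or the gripper's body presses on something with over 40 N, if the wrist force passes 120 N, or if a joint passes its speed limit or range.

## Working session

There is one attempt and no reset: what is moved stays moved. The work goes in short steps, Python scripts to look and compute and a tool call to move; the robot and the scene stay as the last step left them, time stands still between calls to the robot, and variables do not carry over. Pictures are saved under pics/ and viewed, at most 14 in all, crops included, and the job is handed in when it is done.

Besides the shell and the picture viewer there is one more tool, called after "Request:" as name([rows], argument=value, ...), one row to a line, values as JSON. servo_tool: Moves the arm, as the interface text tells. Its arguments: {"type":"object","properties":{"deltas":{"type":"array","items":{"type":"object","properties":{"tx":{"type":"number"},"ty":{"type":"number"},"tz":{"type":"number"},"ax":{"type":"number"},"ay":{"type":"number"},"az":{"type":"number"},"claw":{"type":"number"}}}}},"required":["deltas"]}

```bash
mkdir -p pics; cat > h.py <<'E'
from station import *
import numpy as np, cv2
def ray(cam,u,v,z):
    c=calibration(cam);T=np.array(c["cam_to_world"])
    d=T[:3,:3]@np.array([(u-c["cx"])/c["fx"],(v-c["cy"])/c["fy"],1]);o=T[:3,3]
    return o+d*(z-o[2])/d[2]
def proj(cam,p):
    c=calibration(cam);T=np.linalg.inv(np.array(c["cam_to_world"]))
    q=T[:3,:3]@np.array(p)+T[:3,3];return c["fx"]*q[0]/q[2]+c["cx"],c["fy"]*q[1]/q[2]+c["cy"]
def w(cam,x):
    T=np.array(calibration(cam)["cam_to_world"]);return T[:3,:3]@np.array(x)+T[:3,3]
E
python3 - <<'E'
from h import *
for n in("scene","top"):
    cv2.imwrite(f"pics/{n}0.png",capture(n)); c=calibration(n); print(n,c["fx"],np.round(c["cam_to_world"],3).tolist())
    for l in "coaster tray cup holder cover bottle inserter".split():
        print(l,[(np.round(w(n,r["xyz"]),3).tolist(),round(r["confidence"],2),np.round(proj(n,w(n,r["xyz"]))).tolist()) for r in recognise(l,n)][:5])
print(sense())
E
```

```text
scene 451.07095340510574 [[-0.756, 0.417, -0.504, 1.097], [0.654, 0.494, -0.573, 0.479], [0.01, -0.763, -0.646, 0.6], [0.0, 0.0, 0.0, 1.0]]
coaster [([0.64, 0.184, 0.01], 0.98, [347.0, 264.0])]
tray [([0.753, -0.331, 0.018], 0.98, [140.0, 154.0]), ([0.574, -0.331, 0.016], 0.95, [206.0, 128.0]), ([0.649, -0.184, 0.012], 0.92, [217.0, 168.0])]
cup [([0.467, -0.243, 0.02], 0.51, [262.0, 126.0]), ([0.483, 0.033, 0.052], 0.25, [345.0, 170.0])]
holder []
cover [([0.484, 0.033, 0.05], 0.98, [344.0, 170.0])]
bottle [([0.795, 0.054, 0.054], 0.92, [230.0, 247.0])]
inserter [([0.66, 0.001, 0.005], 0.68, [269.0, 217.0])]
top 364.8283730816649 [[-0.012, -0.983, 0.185, 0.507], [-0.999, 0.005, -0.04, -0.035], [0.038, -0.185, -0.982, 0.767], [0.0, 0.0, 0.0, 1.0]]
coaster [([0.632, 0.171, 0.008], 0.85, [137.0, 200.0])]
tray [([0.567, -0.34, 0.017], 0.6, [383.0, 228.0]), ([0.744, -0.332, 0.015], 0.57, [373.0, 147.0])]
cup [([0.459, -0.25, 0.004], 0.88, [341.0, 282.0])]
holder []
cover [([0.464, 0.017, 0.069], 0.76, [208.0, 283.0])]
bottle [([0.774, 0.039, 0.061], 0.63, [199.0, 126.0])]
inserter [([0.6
[... 203 characters left out ...]
089734e+01, -1.48178064e+01]), 'joint_velocities': array([-0.00787475,  0.11741387,  0.02359228, -0.04557866, -0.06769128,
        0.02531044]), 'effort': array([ 1.92301336e-04, -3.90410328e+01,  1.87612849e+01,  4.22417566e+00,
        1.55429856e-02, -1.28698503e-05]), 'tcp_pos': array([ 0.25359724, -0.57122575,  0.22255909]), 'ee_rot': array([[-9.14008317e-01, -4.05695446e-01,  4.21330768e-05],
       [-4.05695447e-01,  9.14008317e-01, -3.38761154e-05],
       [-2.47665969e-05, -4.80562486e-05, -9.99999999e-01]]), 'wrist_force': array([-1.1167273 , -0.28461213, -0.09123667]), 'moment': array([0.01187372, 0.05531672, 0.0206652 ]), 'gripper_force': 0.0, 'gripper_width': 0.9970228370928446}
```

View pics/scene0.png

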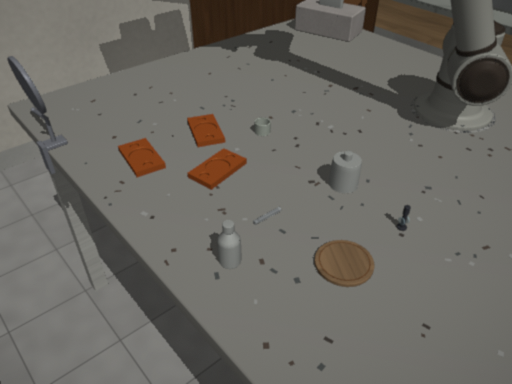

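View pics/top0.png

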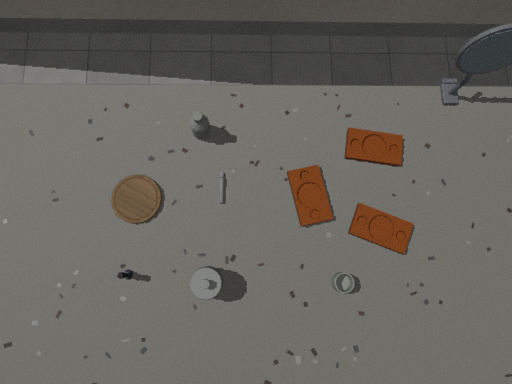

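The tray to take is the leftmost one, at top (310,195) and scene (217,168). The coaster is at top (137,199), the cup at (344,283), the cover at (207,283), and the holder, which the networks missed, at top (125,274) and scene (403,220). The bottle at (200,125) and the inserter at (222,188) stay where they are.

I'll fit model silhouettes to the masks in both cameras.

```bash
cat >> h.py <<'E'
from scipy.optimize import least_squares
A=np.linspace(0,2*np.pi,48,endpoint=False)
def rings(*rz): return np.array([[r*np.cos(a),r*np.sin(a),z] for r,z in rz for a in A])
M=dict(coaster=rings((.052,0),(.052,.009)),tray=np.array([[x,y,z] for x in(-.06,.06) for y in(-.034,.034) for z in(0,.014)]),
 cup=rings((.02,0),(.02,.03)),holder=rings((.01,0),(.01,.004),(.006,.036),(.006,.054)),
 cover=rings((.031,0),(.031,.066),(.009,.066),(.009,.082)))
D=np.array([[np.cos(a),np.sin(a)] for a in A[::2]])
def blob(m,near):
    n,l,s,c=cv2.connectedComponentsWithStats(m.astype(np.uint8))
    k=min((i for i in range(1,n) if s[i,4]>25),key=lambda i:np.hypot(*(c[i]-near)),default=None)
    return None if k is None else l==k
def fit(label,masks,p0,z=0):
    S={}
    for cam,m in masks.items():
        v,u=np.nonzero(m);S[cam]=(np.c_[u,v]@D.T).max(0)+.4*0
    def res(p):
        c,s=np.cos(p[2]),np.sin(p[2]);P=M[label]@np.array([[c,s,0],[-s,c,0],[0,0,1]])+[p[0],p[1],z];r=[]
        for cam in S: r.append((np.array([proj(cam,q) for q in P])@D.T).max(0)-S[cam]-.3)
        return np.concatenate(r)
    f=least_squares(res,p0,x_scale=[.01,.01,.1],diff_step=1e-4,loss="soft_l1")
    return f.x,np.sqrt(np.mean(f.fun**2))
E
cat > meas.py <<'E'
from h import *
G=dict(coaster=(.634,.178,0),tray=(.645,-.19,.2),cup=(.462,-.247,0),holder=(.465,.18,0),cover=(.47,.025,0))
im={n:capture(n) for n in("scene","top")}
for l,g in G.items():
    ms={}
    for n in im:
        near=np.array(proj(n,[g[0],g[1],.01 if l!="cover" else .04]))
        m=None
        for r in trace(l,n):
            b=blob(r["mask"],near)
            if b is None: continue
            v,u=np.nonzero(b)
            if np.hypot(u.mean()-near[0],v.mean()-near[1])<20: m=b;break
        if m is None and l=="holder":
            g8=im[n].max(2)<75; k=np.zeros_like(g8);u,v=map(int,near);k[v-30:v+30,u-30:u+30]=1
            m=blob(g8&k,near);print("dark")
        if m is not None: ms[n]=m
    for sub in [[n] for n in ms]+[list(ms)]:
        x,e=fit(l,{n:ms[n] for n in sub},g);print(l,sub,np.round(x,4),round(e,2))
E
python3 meas.py
```

```text
Traceback (most recent call last):
  File "meas.py", line 19, in <module>
    x,e=fit(l,{n:ms[n] for n in sub},g);print(l,sub,np.round(x,4),round(e,2))
        ~~~^^^^^^^^^^^^^^^^^^^^^^^^^^^^
  File "h.py", line 31, in fit
    f=least_squares(res,p0,x_scale=[.01,.01,.1],diff_step=1e-4,loss="soft_l1")
  File "h.py", line 29, in res
    for cam in S: r.append((np.array([proj(cam,q) for q in P])@D.T).max(0)-S[cam]-.3)
                                      ~~~~^^^^^^^
  File "h.py", line 8, in proj
    c=calibration(cam);T=np.linalg.inv(np.array(c["cam_to_world"]))
ValueError: time passes only in moves, steps and waits
```

```bash
python3 - <<'E'
s=open('h.py').read()
s=s.replace("import numpy as np, cv2","import numpy as np, cv2, functools\ncalibration=functools.cache(calibration)")
s=s.replace("+.4*0","").replace('c,s=np.cos(p[2]),np.sin(p[2])','a=p[2] if label=="tray" else 0;c,s=np.cos(a),np.sin(a)')
open('h.py','w').write(s)
E
python3 meas.py
```

```text
coaster ['scene'] [0.637  0.1746 0.    ] 0.5
coaster ['top'] [0.6351 0.1739 0.    ] 0.42
coaster ['scene', 'top'] [0.636  0.1742 0.    ] 0.57
tray ['top'] [ 0.6403 -0.1897  0.197 ] 0.53
tray ['top'] [ 0.6403 -0.1897  0.197 ] 0.53
cup ['scene'] [ 0.4609 -0.2493  0.    ] 0.32
cup ['top'] [ 0.4609 -0.2477  0.    ] 0.3
cup ['scene', 'top'] [ 0.4611 -0.2482  0.    ] 0.37
holder ['scene'] [0.4839 0.185  0.    ] 0.67
holder ['top'] [0.48   0.1841 0.    ] 0.58
holder ['scene', 'top'] [0.4811 0.1843 0.    ] 0.87
cover ['scene'] [0.4676 0.0234 0.    ] 0.54
cover ['top'] [0.4649 0.0221 0.    ] 0.4
cover ['scene', 'top'] [0.4655 0.0223 0.    ] 0.61
```

```bash
cat > plan.py <<'E'
import sys
from station import *
import numpy as np
# plan.py yaw(deg of tool y, or n) x y z [x y z ...] (mm)
s=sense();p=s["tcp_pos"]*1000;R=s["ee_rot"];y0=np.degrees(np.arctan2(R[1,1],R[0,1]))
a=sys.argv[1];v=np.array(sys.argv[2:],float).reshape(-1,3)
print("t",s["time_s"],"p",p.round(1),"yaw",y0.round(2),"Rz",R[:,2].round(4),"az",None if a=="n" else np.radians(-((float(a)-y0+90)%180-90)).round(3))
for q in v: print(q,(R.T@(q-p)).round(1), "dist",np.linalg.norm(q-p).round())
E
python3 plan.py 101.3 640 -190 120 640 -190 30 640 -190 3
```

```text
t 1.6 p [ 253.6 -571.2  222.6] yaw 113.94 Rz [ 1.e-04 -0.e+00 -1.e+00] az 0.221
[ 640. -190.  120.] [-507.8  191.7  102.6] dist 552.0
[ 640. -190.   30.] [-507.8  191.7  192.6] dist 576.0
[ 640. -190.    3.] [-507.8  191.7  219.6] dist 586.0
```

Request:
servo_tool([
  {"tx":-36,"ty":14,"tz":7,"az":0.02,"claw":87},
  {"tx":-72,"ty":27,"tz":14,"az":0.04,"claw":87},
  {"tx":-108,"ty":41,"tz":22,"az":0.06,"claw":87},
  {"tx":-144,"ty":54,"tz":29,"az":0.08,"claw":87},
  {"tx":-180,"ty":68,"tz":36,"az":0.1,"claw":87},
  {"tx":-216,"ty":82,"tz":44,"az":0.12,"claw":87},
  {"tx":-252,"ty":95,"tz":51,"az":0.14,"claw":87},
  {"tx":-288,"ty":109,"tz":58,"az":0.16,"claw":87},
  {"tx":-324,"ty":122,"tz":65,"az":0.18,"claw":87},
  {"tx":-360,"ty":136,"tz":73,"az":0.2,"claw":87},
  {"tx":-396,"ty":150,"tz":80,"az":0.21,"claw":87},
  {"tx":-430,"ty":163,"tz":87,"az":0.221,"claw":87},
])

```text
schema error: expected keys tx, ty, tz, ax, ay, az, claw
```

```bash
python3 plan.py 101.3 640 -190 60 640 -190 3
```

```text
t 1.6 p [ 253.6 -571.2  222.6] yaw 113.94 Rz [ 1.e-04 -0.e+00 -1.e+00] az 0.221
[ 640. -190.   60.] [-507.8  191.7  162.6] dist 567.0
[ 640. -190.    3.] [-507.8  191.7  219.6] dist 586.0
```

Request:
servo_tool([
  {"tx":-508,"ty":192,"tz":120,"ax":0,"ay":0,"az":0.221,"claw":87},
  {"tx":-508,"ty":192,"tz":120,"ax":0,"ay":0,"az":0.221,"claw":87},
  {"tx":-508,"ty":192,"tz":120,"ax":0,"ay":0,"az":0.221,"claw":87},
  {"tx":-508,"ty":192,"tz":120,"ax":0,"ay":0,"az":0.221,"claw":87},
  {"tx":-508,"ty":192,"tz":120,"ax":0,"ay":0,"az":0.221,"claw":87},
  {"tx":-508,"ty":192,"tz":120,"ax":0,"ay":0,"az":0.221,"claw":87},
  {"tx":-508,"ty":192,"tz":120,"ax":0,"ay":0,"az":0.221,"claw":87},
  {"tx":-508,"ty":192,"tz":120,"ax":0,"ay":0,"az":0.221,"claw":87},
  {"tx":-508,"ty":192,"tz":120,"ax":0,"ay":0,"az":0.221,"claw":87},
  {"tx":-508,"ty":192,"tz":120,"ax":0,"ay":0,"az":0.221,"claw":87},
  {"tx":-508,"ty":192,"tz":120,"ax":0,"ay":0,"az":0.221,"claw":87},
  {"tx":-508,"ty":192,"tz":120,"ax":0,"ay":0,"az":0.221,"claw":87},
])

```text
time_s: 2.6
tcp_pos: [0.6009, -0.2279, 0.1149]
ee_rot: [[-0.981, -0.196, 0.0], [-0.196, 0.981, -0.0], [-0.0, -0.0, -1.0]]
wrist_force: [0.6, -1.2, 0.2]
gripper_width: 1.002
gripper_force: 0.0
```

```bash
python3 plan.py 101.3 640 -190 60 640 -190 3
```

```text
t 2.6 p [ 600.9 -227.9  114.9] yaw 101.29 Rz [ 4.e-04 -2.e-04 -1.e+00] az -0.0
[ 640. -190.   60.] [-45.8  29.5  54.9] dist 77.0
[ 640. -190.    3.] [-45.8  29.6 111.9] dist 124.0
```

Request:
servo_tool([
  {"tx":-23,"ty":15,"tz":20,"ax":0,"ay":0,"az":0,"claw":87},
  {"tx":-46,"ty":29.5,"tz":40,"ax":0,"ay":0,"az":0,"claw":87},
  {"tx":-46,"ty":29.5,"tz":60,"ax":0,"ay":0,"az":0,"claw":87},
  {"tx":-46,"ty":29.5,"tz":75,"ax":0,"ay":0,"az":0,"claw":87},
  {"tx":-46,"ty":29.5,"tz":80,"ax":0,"ay":0,"az":0,"claw":87},
  {"tx":-46,"ty":29.5,"tz":80,"ax":0,"ay":0,"az":0,"claw":87},
  {"tx":-46,"ty":29.5,"tz":80,"ax":0,"ay":0,"az":0,"claw":87},
])

```text
time_s: 3.18
tcp_pos: [0.6392, -0.1921, 0.0357]
ee_rot: [[-0.981, -0.196, 0.001], [-0.196, 0.981, -0.0], [-0.001, -0.001, -1.0]]
wrist_force: [0.3, 0.0, 0.3]
gripper_width: 0.993
gripper_force: 0.0
```

```bash
python3 plan.py 101.3 640 -190 60 640 -190 3; python3 -c "
from h import *
cv2.imwrite('pics/t1.png',cv2.resize(capture('top')[130:260,240:400],(800,650))[:600]);im=capture('scene');cv2.imwrite('pics/s1.png',cv2.resize(im[90:240,120:320],(800,600)))"
```

```text
t 3.1833 p [ 639.2 -192.1   35.7] yaw 101.28 Rz [ 7.e-04 -5.e-04 -1.e+00] az -0.0
[ 640. -190.   60.] [ -1.2   1.9 -24.3] dist 24.0
[ 640. -190.    3.] [-1.1  1.9 32.7] dist 33.0
```

View pics/s1.png

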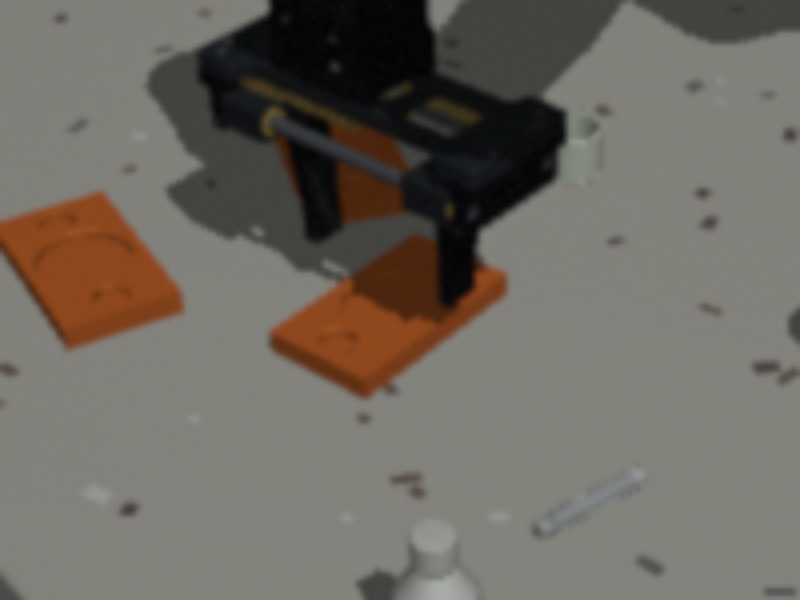

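The gripper straddles the chosen tray: in the crop its right finger is at (455,290), with the tip 36 mm up. I'll lower and close.

Request:
servo_tool([
  {"tx":-1,"ty":1.5,"tz":12,"ax":0,"ay":0,"az":0,"claw":87},
  {"tx":-1,"ty":1.5,"tz":24,"ax":0,"ay":0,"az":0,"claw":87},
  {"tx":-1,"ty":1.5,"tz":32,"ax":0,"ay":0,"az":0,"claw":87},
  {"tx":-1,"ty":1.5,"tz":32,"ax":0,"ay":0,"az":0,"claw":87},
  {"tx":-1,"ty":1.5,"tz":32,"ax":0,"ay":0,"az":0,"claw":75},
  {"tx":-1,"ty":1.5,"tz":32,"ax":0,"ay":0,"az":0,"claw":70},
  {"tx":-1,"ty":1.5,"tz":32,"ax":0,"ay":0,"az":0,"claw":60},
  {"tx":-1,"ty":1.5,"tz":32,"ax":0,"ay":0,"az":0,"claw":60},
  {"tx":-1,"ty":1.5,"tz":32,"ax":0,"ay":0,"az":0,"claw":60},
  {"tx":-1,"ty":1.5,"tz":32,"ax":0,"ay":0,"az":0,"claw":60},
])

```text
time_s: 4.12
tcp_pos: [0.6396, -0.19, 0.0032]
ee_rot: [[-0.981, -0.195, 0.0], [-0.195, 0.981, 0.0], [-0.0, -0.0, -1.0]]
wrist_force: [0.6, -0.0, -0.2]
gripper_width: 0.777
gripper_force: 29.9
```

```bash
python3 plan.py n 640 -190 60 636 174 60
```

```text
t 4.1167 p [ 639.6 -190.     3.2] yaw 101.27 Rz [ 2.e-04  0.e+00 -1.e+00] az None
[ 640. -190.   60.] [ -0.4  -0.1 -56.8] dist 57.0
[636. 174.  60.] [-67.6 357.7 -56.8] dist 368.0
```

Request:
servo_tool([
  {"tx":0,"ty":0,"tz":-15,"ax":0,"ay":0,"az":0,"claw":60},
  {"tx":0,"ty":0,"tz":-35,"ax":0,"ay":0,"az":0,"claw":60},
  {"tx":0,"ty":0,"tz":-57,"ax":0,"ay":0,"az":0,"claw":60},
  {"tx":-7,"ty":36,"tz":-57,"ax":0,"ay":0,"az":0,"claw":60},
  {"tx":-14,"ty":72,"tz":-57,"ax":0,"ay":0,"az":0,"claw":60},
  {"tx":-21,"ty":110,"tz":-57,"ax":0,"ay":0,"az":0,"claw":60},
  {"tx":-28,"ty":148,"tz":-57,"ax":0,"ay":0,"az":0,"claw":60},
  {"tx":-35,"ty":186,"tz":-57,"ax":0,"ay":0,"az":0,"claw":60},
  {"tx":-42,"ty":224,"tz":-57,"ax":0,"ay":0,"az":0,"claw":60},
  {"tx":-49,"ty":262,"tz":-57,"ax":0,"ay":0,"az":0,"claw":60},
  {"tx":-56,"ty":296,"tz":-57,"ax":0,"ay":0,"az":0,"claw":60},
  {"tx":-61,"ty":326,"tz":-57,"ax":0,"ay":0,"az":0,"claw":60},
])

```text
time_s: 5.12
tcp_pos: [0.6354, 0.1442, 0.0602]
ee_rot: [[-0.98, -0.197, 0.0], [-0.197, 0.98, 0.0], [-0.0, 0.0, -1.0]]
wrist_force: [0.9, -0.7, -1.4]
gripper_width: 0.775
gripper_force: 29.9
```

```bash
python3 plan.py 90 636 174 40
```

```text
t 5.1167 p [635.4 144.2  60.2] yaw 101.35 Rz [ 2.e-04  3.e-04 -1.e+00] az 0.198
[636. 174.  40.] [-6.5 29.1 20.2] dist 36.0
```

Hover above the coaster, then measure the actual held tray against the coaster in both cameras.

Request:
servo_tool([
  {"tx":-4,"ty":18,"tz":8,"ax":0,"ay":0,"az":0,"claw":60},
  {"tx":-6.5,"ty":29,"tz":18,"ax":0,"ay":0,"az":0,"claw":60},
  {"tx":-6.5,"ty":29,"tz":25,"ax":0,"ay":0,"az":0,"claw":60},
  {"tx":-6.5,"ty":29,"tz":25,"ax":0,"ay":0,"az":0,"claw":60},
  {"tx":-6.5,"ty":29,"tz":25,"ax":0,"ay":0,"az":0,"claw":60},
  {"tx":-6.5,"ty":29,"tz":25,"ax":0,"ay":0,"az":0,"claw":60},
])

```text
time_s: 5.62
tcp_pos: [0.6365, 0.1698, 0.0351]
ee_rot: [[-0.981, -0.194, -0.0], [-0.194, 0.981, -0.0], [0.0, -0.0, -1.0]]
wrist_force: [0.7, 0.8, -0.4]
gripper_width: 0.777
gripper_force: 29.9
```

```bash
python3 plan.py 90 636 174 13; python3 -c "
from h import *
im=capture('scene');cv2.imwrite('pics/s2.png',cv2.resize(im[190:310,260:420],(800,600)))
r=trace('tray','scene');x=proj('scene',[.636,.174,.04])
for q in r:
  b=blob(q['mask'],np.array(x))
  if b is not None:
    v,u=np.nonzero(b);print(u.mean(),v.mean(),len(u),x)
    if abs(u.mean()-x[0])<25: print(fit('tray',{'scene':b},(.636,.174,.197),sense()['tcp_pos'][2]-.003))
"
```

```text
t 5.6167 p [636.5 169.8  35.1] yaw 101.18 Rz [-3.e-04 -4.e-04 -1.e+00] az 0.195
[636. 174.  13.] [-0.3  4.2 22.1] dist 22.0
141.55184851217314 157.07574391343553 1109 (np.float64(346.8915092625849), np.float64(247.60684439981125))
205.3193370165746 130.35911602209944 905 (np.float64(346.8915092625849), np.float64(247.60684439981125))
337.97962382445144 252.43260188087774 1914 (np.float64(346.8915092625849), np.float64(247.60684439981125))
(array([0.64669767, 0.16325005, 0.42034974]), np.float64(5.633296685452871))
```

View pics/s2.png

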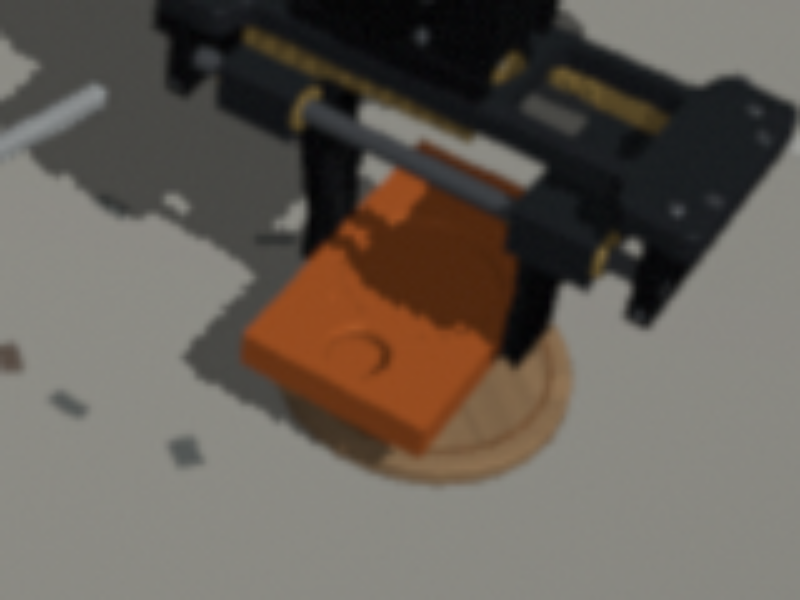

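The tray is held level over the coaster, with its near bottom corners at scene px (345,280) and (308.6,262). I'll compare those with the prediction.

```bash
python3 -c "
from h import *
for u,v in((345,280.4),(308.6,262)): print(ray('scene',u,v,.0321))
p=sense()['tcp_pos'];c,s=np.cos(.195),np.sin(.195)
for y in(.034,-.034): print(p[:2]+[c*.06-s*y,s*.06+c*y])"; python3 plan.py 90 636 174 13.5
```

```text
[0.68694442 0.21567801 0.0321    ]
[0.70359102 0.15005988 0.0321    ]
[0.6890698  0.21511514]
[0.70224593 0.1484039 ]
t 5.7167 p [636.8 170.1  35.6] yaw 101.18 Rz [ 6.e-04  1.e-04 -1.e+00] az 0.195
[636.  174.   13.5] [ 0.   3.9 22.1] dist 22.0
```

Request:
servo_tool([
  {"tx":0,"ty":3.5,"tz":0,"ax":0,"ay":0,"az":0,"claw":60},
  {"tx":0,"ty":3.5,"tz":8,"ax":0,"ay":0,"az":0,"claw":60},
  {"tx":0,"ty":3.5,"tz":15,"ax":0,"ay":0,"az":0,"claw":60},
  {"tx":0,"ty":3.5,"tz":20,"ax":0,"ay":0,"az":0,"claw":60},
  {"tx":0,"ty":3.5,"tz":22,"ax":0,"ay":0,"az":0,"claw":60},
  {"tx":0,"ty":3.5,"tz":22.5,"ax":0,"ay":0,"az":0,"claw":60},
  {"tx":0,"ty":3.5,"tz":22.5,"ax":0,"ay":0,"az":0,"claw":60},
])

```text
time_s: 6.3
tcp_pos: [0.6356, 0.1748, 0.0123]
ee_rot: [[-0.981, -0.196, -0.0], [-0.196, 0.981, -0.0], [0.0, -0.0, -1.0]]
wrist_force: [0.2, -0.1, -0.6]
gripper_width: 0.778
gripper_force: 29.9
```

Release and lift.

Request:
servo_tool([
  {"tx":0,"ty":0,"tz":0,"ax":0,"ay":0,"az":0,"claw":74},
  {"tx":0,"ty":0,"tz":0,"ax":0,"ay":0,"az":0,"claw":87},
  {"tx":0,"ty":0,"tz":0,"ax":0,"ay":0,"az":0,"claw":87},
  {"tx":0,"ty":0,"tz":0,"ax":0,"ay":0,"az":0,"claw":87},
  {"tx":0,"ty":0,"tz":0,"ax":0,"ay":0,"az":0,"claw":87},
  {"tx":0,"ty":0,"tz":-15,"ax":0,"ay":0,"az":0,"claw":87},
  {"tx":0,"ty":0,"tz":-45,"ax":0,"ay":0,"az":0,"claw":87},
  {"tx":0,"ty":0,"tz":-80,"ax":0,"ay":0,"az":0,"claw":87},
  {"tx":0,"ty":0,"tz":-115,"ax":0,"ay":0,"az":0,"claw":87},
  {"tx":0,"ty":0,"tz":-140,"ax":0,"ay":0,"az":0,"claw":87},
])

```text
time_s: 7.13
tcp_pos: [0.6367, 0.1751, 0.1564]
ee_rot: [[-0.981, -0.196, 0.004], [-0.196, 0.981, 0.001], [-0.004, 0.0, -1.0]]
wrist_force: [1.6, 0.0, 0.3]
gripper_width: 0.997
gripper_force: 0.0
```

```bash
python3 plan.py 90 461 -248 150 461 -248 60
```

```text
t 7.1333 p [636.7 175.1 156.4] yaw 101.3 Rz [ 0.004   0.0012 -1.    ] az 0.197
[ 461. -248.  150.] [ 255.3 -380.4    5.1] dist 458.0
[ 461. -248.   60.] [ 255.6 -380.4   95.1] dist 468.0
```

Request:
servo_tool([
  {"tx":255.5,"ty":-380.5,"tz":5,"ax":0,"ay":0,"az":0,"claw":87},
  {"tx":255.5,"ty":-380.5,"tz":5,"ax":0,"ay":0,"az":0,"claw":87},
  {"tx":255.5,"ty":-380.5,"tz":5,"ax":0,"ay":0,"az":0,"claw":87},
  {"tx":255.5,"ty":-380.5,"tz":5,"ax":0,"ay":0,"az":0,"claw":87},
  {"tx":255.5,"ty":-380.5,"tz":5,"ax":0,"ay":0,"az":0,"claw":87},
  {"tx":255.5,"ty":-380.5,"tz":5,"ax":0,"ay":0,"az":0,"claw":87},
  {"tx":255.5,"ty":-380.5,"tz":5,"ax":0,"ay":0,"az":0,"claw":87},
  {"tx":255.5,"ty":-380.5,"tz":5,"ax":0,"ay":0,"az":0,"claw":87},
  {"tx":255.5,"ty":-380.5,"tz":5,"ax":0,"ay":0,"az":0,"claw":87},
  {"tx":255.5,"ty":-380.5,"tz":5,"ax":0,"ay":0,"az":0,"claw":87},
  {"tx":255.5,"ty":-380.5,"tz":5,"ax":0,"ay":0,"az":0,"claw":87},
  {"tx":255.5,"ty":-380.5,"tz":5,"ax":0,"ay":0,"az":0,"claw":87},
])

```text
time_s: 8.13
tcp_pos: [0.4564, -0.2531, 0.1476]
ee_rot: [[-0.982, -0.188, -0.001], [-0.188, 0.982, -0.0], [0.001, -0.0, -1.0]]
wrist_force: [1.0, 0.2, -0.6]
gripper_width: 1.002
gripper_force: 0.0
```

```bash
sed -e 's/^G=.*/G=dict(tray=(.636,.174,.195))/' -e 's/\.01 if/.02 if/' -e 's/},g)/},g,.009)/' meas.py > mt.py; python3 mt.py;python3 plan.py 90 461 -248 50 461 -248 8
```

```text
tray ['scene'] [0.6386 0.1741 0.1953] 0.5
tray ['top'] [0.6364 0.1746 0.2246] 0.69
tray ['scene', 'top'] [0.6377 0.1741 0.2058] 0.78
t 8.3333 p [ 459.8 -248.   147.8] yaw 101.29 Rz [ 5.e-04 -0.e+00 -1.e+00] az 0.197
[ 461. -248.   50.] [-1.1 -0.2 97.8] dist 98.0
[ 461. -248.    8.] [ -1.1  -0.2 139.8] dist 140.0
```

The tray is centred to within about 1.5 mm. Next I descend on the cup.

Request:
servo_tool([
  {"tx":-1,"ty":0,"tz":30,"ax":0,"ay":0,"az":0,"claw":87},
  {"tx":-1,"ty":0,"tz":65,"ax":0,"ay":0,"az":0,"claw":87},
  {"tx":-1,"ty":0,"tz":95,"ax":0,"ay":0,"az":0,"claw":87},
  {"tx":-1,"ty":0,"tz":115,"ax":0,"ay":0,"az":0,"claw":87},
  {"tx":-1,"ty":0,"tz":130,"ax":0,"ay":0,"az":0,"claw":87},
  {"tx":-1,"ty":0,"tz":139.5,"ax":0,"ay":0,"az":0,"claw":87},
  {"tx":-1,"ty":0,"tz":139.5,"ax":0,"ay":0,"az":0,"claw":87},
  {"tx":-1,"ty":0,"tz":139.5,"ax":0,"ay":0,"az":0,"claw":60},
  {"tx":-1,"ty":0,"tz":139.5,"ax":0,"ay":0,"az":0,"claw":46},
  {"tx":-1,"ty":0,"tz":139.5,"ax":0,"ay":0,"az":0,"claw":42},
  {"tx":-1,"ty":0,"tz":139.5,"ax":0,"ay":0,"az":0,"claw":32},
  {"tx":-1,"ty":0,"tz":139.5,"ax":0,"ay":0,"az":0,"claw":32},
])

```text
time_s: 9.33
tcp_pos: [0.461, -0.2482, 0.009]
ee_rot: [[-0.981, -0.195, 0.002], [-0.195, 0.981, -0.0], [-0.002, -0.001, -1.0]]
wrist_force: [0.3, 0.4, -0.5]
gripper_width: 0.709
gripper_force: 0.0
```

Request:
servo_tool([
  {"tx":0,"ty":0,"tz":0,"ax":0,"ay":0,"az":0,"claw":32},
  {"tx":0,"ty":0,"tz":0,"ax":0,"ay":0,"az":0,"claw":32},
  {"tx":0,"ty":0,"tz":0,"ax":0,"ay":0,"az":0,"claw":32},
])

```text
time_s: 9.58
tcp_pos: [0.4605, -0.2482, 0.0083]
ee_rot: [[-0.981, -0.195, 0.0], [-0.195, 0.981, -0.0], [-0.0, -0.0, -1.0]]
wrist_force: [0.0, 1.1, -0.2]
gripper_width: 0.476
gripper_force: 0.0
```

```bash
python3 plan.py n 636.5 174.5 140
```

```text
t 9.5833 p [ 460.5 -248.2    8.3] yaw 101.27 Rz [ 3.e-04 -1.e-04 -1.e+00] az None
[636.5 174.5 140. ] [-255.2  380.2 -131.7] dist 476.0
```

Still closing (41 mm); wait a bit, then lift.

Request:
servo_tool([
  {"tx":0,"ty":0,"tz":0,"ax":0,"ay":0,"az":0,"claw":32},
  {"tx":0,"ty":0,"tz":0,"ax":0,"ay":0,"az":0,"claw":32},
  {"tx":0,"ty":0,"tz":0,"ax":0,"ay":0,"az":0,"claw":32},
  {"tx":0,"ty":0,"tz":0,"ax":0,"ay":0,"az":0,"claw":32},
  {"tx":0,"ty":0,"tz":-15,"ax":0,"ay":0,"az":0,"claw":32},
  {"tx":0,"ty":0,"tz":-40,"ax":0,"ay":0,"az":0,"claw":32},
  {"tx":0,"ty":0,"tz":-75,"ax":0,"ay":0,"az":0,"claw":32},
  {"tx":0,"ty":0,"tz":-110,"ax":0,"ay":0,"az":0,"claw":32},
  {"tx":0,"ty":0,"tz":-130,"ax":0,"ay":0,"az":0,"claw":32},
  {"tx":0,"ty":0,"tz":-132,"ax":0,"ay":0,"az":0,"claw":32},
])

```text
time_s: 10.42
tcp_pos: [0.4632, -0.2489, 0.1447]
ee_rot: [[-0.98, -0.196, 0.009], [-0.196, 0.981, -0.003], [-0.008, -0.005, -1.0]]
wrist_force: [0.1, 0.3, -0.1]
gripper_width: 0.456
gripper_force: 30.5
```

```bash
python3 plan.py n 636.5 174.5 140
```

```text
t 10.4167 p [ 463.2 -248.9  144.7] yaw 101.33 Rz [ 0.0092 -0.0028 -1.    ] az None
[636.5 174.5 140. ] [-253.   381.2    5.2] dist 458.0
```

Request:
servo_tool([
  {"tx":-21,"ty":32,"tz":0,"ax":0,"ay":0,"az":0,"claw":32},
  {"tx":-42,"ty":63,"tz":0,"ax":0,"ay":0,"az":0,"claw":32},
  {"tx":-64,"ty":95,"tz":0,"ax":0,"ay":0,"az":0,"claw":32},
  {"tx":-86,"ty":128,"tz":0,"ax":0,"ay":0,"az":0,"claw":32},
  {"tx":-108,"ty":161,"tz":0,"ax":0,"ay":0,"az":0,"claw":32},
  {"tx":-130,"ty":194,"tz":0,"ax":0,"ay":0,"az":0,"claw":32},
  {"tx":-152,"ty":227,"tz":0,"ax":0,"ay":0,"az":0,"claw":32},
  {"tx":-174,"ty":260,"tz":0,"ax":0,"ay":0,"az":0,"claw":32},
  {"tx":-196,"ty":293,"tz":0,"ax":0,"ay":0,"az":0,"claw":32},
  {"tx":-218,"ty":325,"tz":0,"ax":0,"ay":0,"az":0,"claw":32},
  {"tx":-238,"ty":355,"tz":0,"ax":0,"ay":0,"az":0,"claw":32},
  {"tx":-255,"ty":380,"tz":0,"ax":0,"ay":0,"az":0,"claw":32},
])

```text
time_s: 11.42
tcp_pos: [0.6362, 0.1769, 0.1381]
ee_rot: [[-0.98, -0.197, -0.002], [-0.197, 0.98, -0.001], [0.002, -0.0, -1.0]]
wrist_force: [-0.1, -0.7, -1.1]
gripper_width: 0.455
gripper_force: 30.5
```

Request:
servo_tool([
  {"tx":0,"ty":0,"tz":20,"ax":0,"ay":0,"az":0,"claw":32},
  {"tx":0,"ty":0,"tz":45,"ax":0,"ay":0,"az":0,"claw":32},
  {"tx":0,"ty":0,"tz":70,"ax":0,"ay":0,"az":0,"claw":32},
  {"tx":0,"ty":0,"tz":80,"ax":0,"ay":0,"az":0,"claw":32},
  {"tx":0,"ty":0,"tz":80,"ax":0,"ay":0,"az":0,"claw":32},
  {"tx":0,"ty":0,"tz":80,"ax":0,"ay":0,"az":0,"claw":32},
  {"tx":0,"ty":0,"tz":80,"ax":0,"ay":0,"az":0,"claw":32},
])

```text
time_s: 12.0
tcp_pos: [0.6373, 0.1746, 0.0614]
ee_rot: [[-0.981, -0.196, 0.002], [-0.196, 0.981, 0.001], [-0.002, 0.0, -1.0]]
wrist_force: [0.3, 0.3, -1.0]
gripper_width: 0.458
gripper_force: 30.5
```

```bash
python3 plan.py n 636.5 174.5 26;python3 -c "
from h import *
im=capture('scene');cv2.imwrite('pics/s3.png',cv2.resize(im[190:310,260:420],(800,600)))"
```

```text
t 12.0 p [637.3 174.6  61.4] yaw 101.29 Rz [ 2.4e-03  7.0e-04 -1.0e+00] az None
[636.5 174.5  26. ] [ 0.9  0.  35.4] dist 35.0
```

View pics/s3.png

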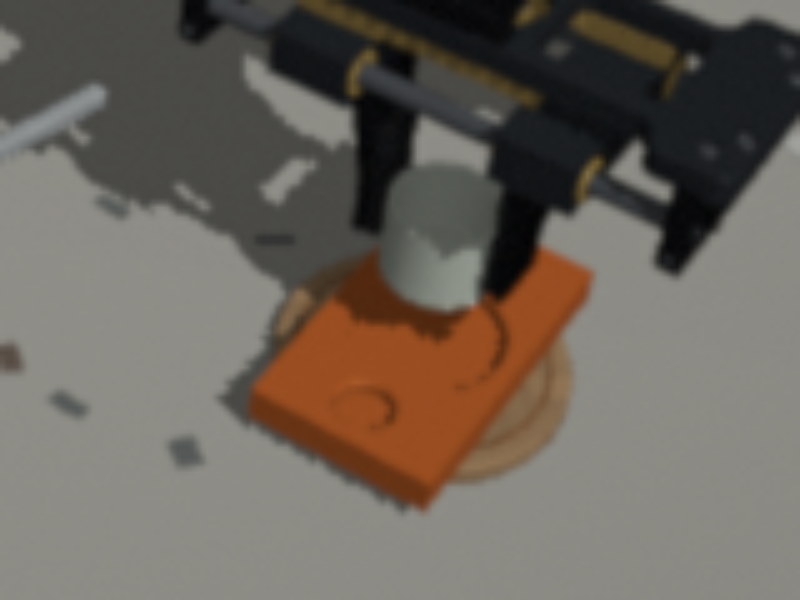

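The cup is held upright above the hollow, in the crop at (440,240). Lower, release, lift.

Request:
servo_tool([
  {"tx":0,"ty":0,"tz":12,"ax":0,"ay":0,"az":0,"claw":32},
  {"tx":0,"ty":0,"tz":24,"ax":0,"ay":0,"az":0,"claw":32},
  {"tx":0,"ty":0,"tz":30,"ax":0,"ay":0,"az":0,"claw":32},
  {"tx":0,"ty":0,"tz":33,"ax":0,"ay":0,"az":0,"claw":32},
  {"tx":0,"ty":0,"tz":34,"ax":0,"ay":0,"az":0,"claw":32},
  {"tx":0,"ty":0,"tz":34,"ax":0,"ay":0,"az":0,"claw":32},
  {"tx":0,"ty":0,"tz":34,"ax":0,"ay":0,"az":0,"claw":32},
])

```text
time_s: 12.63
tcp_pos: [0.6358, 0.174, 0.0263]
ee_rot: [[-0.981, -0.196, -0.001], [-0.196, 0.981, -0.001], [0.001, -0.001, -1.0]]
wrist_force: [-2.8, -0.9, 3.5]
gripper_width: 0.453
gripper_force: 30.6
```

Request:
servo_tool([
  {"tx":0,"ty":0,"tz":0,"ax":0,"ay":0,"az":0,"claw":46},
  {"tx":0,"ty":0,"tz":0,"ax":0,"ay":0,"az":0,"claw":60},
  {"tx":0,"ty":0,"tz":0,"ax":0,"ay":0,"az":0,"claw":65},
  {"tx":0,"ty":0,"tz":0,"ax":0,"ay":0,"az":0,"claw":65},
  {"tx":0,"ty":0,"tz":0,"ax":0,"ay":0,"az":0,"claw":65},
  {"tx":0,"ty":0,"tz":-12,"ax":0,"ay":0,"az":0,"claw":65},
  {"tx":0,"ty":0,"tz":-40,"ax":0,"ay":0,"az":0,"claw":65},
  {"tx":0,"ty":0,"tz":-75,"ax":0,"ay":0,"az":0,"claw":50},
  {"tx":0,"ty":0,"tz":-110,"ax":0,"ay":0,"az":0,"claw":50},
  {"tx":0,"ty":0,"tz":-125,"ax":0,"ay":0,"az":0,"claw":50},
])

```text
time_s: 13.47
tcp_pos: [0.6389, 0.1752, 0.158]
ee_rot: [[-0.98, -0.197, 0.009], [-0.197, 0.98, 0.003], [-0.01, 0.001, -1.0]]
wrist_force: [0.3, 0.8, 0.0]
gripper_width: 0.616
gripper_force: 0.0
```

```bash
python3 plan.py 90 481 184.3 150 481 184.3 32
```

```text
t 13.4667 p [638.9 175.2 158. ] yaw 101.34 Rz [ 0.0092  0.0028 -1.    ] az 0.198
[481.  184.3 150. ] [153.1  40.    6.5] dist 158.0
[481.  184.3  32. ] [154.2  39.9 124.5] dist 202.0
```

Request:
servo_tool([
  {"tx":38,"ty":10,"tz":0,"ax":0,"ay":0,"az":0,"claw":50},
  {"tx":76,"ty":20,"tz":0,"ax":0,"ay":0,"az":0,"claw":50},
  {"tx":114,"ty":30,"tz":0,"ax":0,"ay":0,"az":0,"claw":50},
  {"tx":150,"ty":40,"tz":0,"ax":0,"ay":0,"az":0,"claw":50},
  {"tx":150,"ty":40,"tz":30,"ax":0,"ay":0,"az":0,"claw":50},
  {"tx":150,"ty":40,"tz":60,"ax":0,"ay":0,"az":0,"claw":50},
  {"tx":150,"ty":40,"tz":75,"ax":0,"ay":0,"az":0,"claw":50},
  {"tx":150,"ty":40,"tz":75,"ax":0,"ay":0,"az":0,"claw":50},
  {"tx":150,"ty":40,"tz":75,"ax":0,"ay":0,"az":0,"claw":50},
  {"tx":150,"ty":40,"tz":75,"ax":0,"ay":0,"az":0,"claw":50},
])

```text
time_s: 14.3
tcp_pos: [0.4825, 0.185, 0.0776]
ee_rot: [[-0.981, -0.196, 0.003], [-0.196, 0.981, 0.001], [-0.003, 0.001, -1.0]]
wrist_force: [-0.3, -0.0, 0.7]
gripper_width: 0.577
gripper_force: 0.0
```

```bash
sed -e 's/^G=.*/G=dict(cup=(.636,.174,0))/' -e 's/\.01 if/.03 if/' -e 's/},g)/},g,.018)/' meas.py > mc.py; python3 mc.py;python3 plan.py n 481 184.3 32
python3 -c "
from h import *
im=capture('scene');cv2.imwrite('pics/s4.png',cv2.resize(im[150:300,300:500],(800,600)))"
```

```text
cup ['scene'] [0.6358 0.1735 0.    ] 0.25
cup ['top'] [0.6341 0.1742 0.    ] 0.55
cup ['scene', 'top'] [0.635  0.1737 0.    ] 0.54
t 14.5 p [482.1 184.7  77.3] yaw 101.27 Rz [ 0.0019  0.0014 -1.    ] az None
[481.  184.3  32. ] [ 1.2 -0.3 45.3] dist 45.0
```

View pics/s4.png

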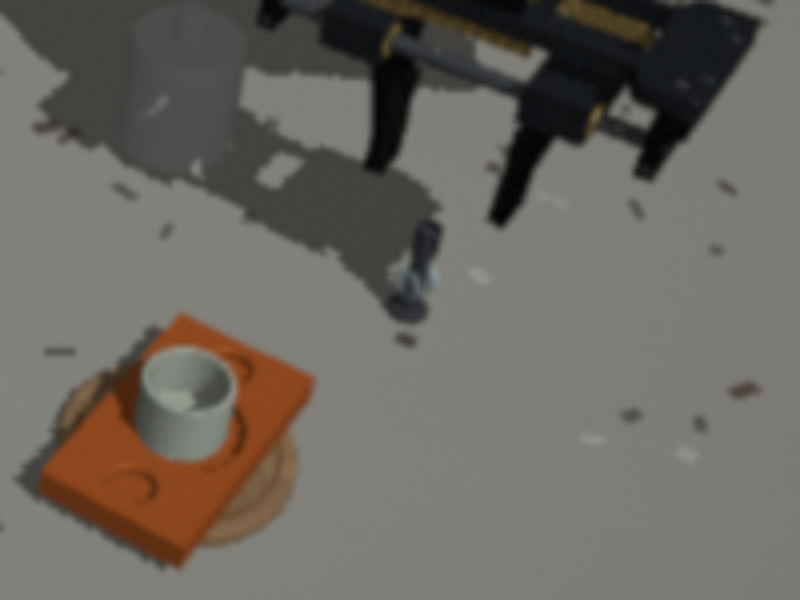

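The cup stands in the hollow, in the crop at (187,405). The holder's foot is at (407,308) and the top of its grip at (430,225), below the fingers. I'll check the holder position by pixels.

```bash
python3 -c "
from h import *
for u,v,z in((407,308,.003),(430,228,.054),(437,196,.0773)): print(ray('scene',300+u/4,150+v/4,z).round(4))
u=trace('holder','scene'); print(len(u))
for r in u:
  b=blob(r['mask'],np.array([403,220]));
  if b is not None: print(r['confidence'],fit('holder',{'scene':b},(.481,.184,0)), np.ptp(np.nonzero(b),axis=1))
"
```

```text
[0.484 0.186 0.003]
[0.4841 0.186  0.054 ]
[0.4896 0.1876 0.0773]
1
0.7 (array([0.48454285, 0.18559727, 0.        ]), np.float64(0.7603272322846277)) [25 12]
```

Request:
servo_tool([
  {"tx":0,"ty":0,"tz":12,"ax":0,"ay":0,"az":0,"claw":50},
  {"tx":0,"ty":0,"tz":24,"ax":0,"ay":0,"az":0,"claw":50},
  {"tx":0,"ty":0,"tz":36,"ax":0,"ay":0,"az":0,"claw":50},
  {"tx":0,"ty":0,"tz":45,"ax":0,"ay":0,"az":0,"claw":50},
  {"tx":0,"ty":0,"tz":45,"ax":0,"ay":0,"az":0,"claw":40},
  {"tx":0,"ty":0,"tz":45,"ax":0,"ay":0,"az":0,"claw":30},
  {"tx":0,"ty":0,"tz":45,"ax":0,"ay":0,"az":0,"claw":24},
  {"tx":0,"ty":0,"tz":45,"ax":0,"ay":0,"az":0,"claw":20},
  {"tx":0,"ty":0,"tz":45,"ax":0,"ay":0,"az":0,"claw":17},
  {"tx":0,"ty":0,"tz":45,"ax":0,"ay":0,"az":0,"claw":14},
  {"tx":0,"ty":0,"tz":45,"ax":0,"ay":0,"az":0,"claw":10},
  {"tx":0,"ty":0,"tz":45,"ax":0,"ay":0,"az":0,"claw":6},
])

```text
time_s: 15.6
tcp_pos: [0.4814, 0.1844, 0.0313]
ee_rot: [[-0.981, -0.196, 0.0], [-0.196, 0.981, 0.0], [-0.0, 0.0, -1.0]]
wrist_force: [0.6, 0.1, 1.1]
gripper_width: 0.122
gripper_force: 30.0
```

Request:
servo_tool([
  {"tx":0,"ty":0,"tz":0,"ax":0,"ay":0,"az":0,"claw":6},
  {"tx":0,"ty":0,"tz":0,"ax":0,"ay":0,"az":0,"claw":6},
  {"tx":0,"ty":0,"tz":0,"ax":0,"ay":0,"az":0,"claw":6},
  {"tx":0,"ty":0,"tz":0,"ax":0,"ay":0,"az":0,"claw":6},
])

```text
time_s: 15.93
tcp_pos: [0.4815, 0.1844, 0.0313]
ee_rot: [[-0.981, -0.196, 0.0], [-0.196, 0.981, 0.0], [-0.0, 0.0, -1.0]]
wrist_force: [-0.8, 0.1, 2.6]
gripper_width: 0.127
gripper_force: 30.0
```

Request:
servo_tool([
  {"tx":0,"ty":0,"tz":-12,"ax":0,"ay":0,"az":0,"claw":6},
  {"tx":0,"ty":0,"tz":-35,"ax":0,"ay":0,"az":0,"claw":6},
  {"tx":0,"ty":0,"tz":-60,"ax":0,"ay":0,"az":0,"claw":6},
  {"tx":0,"ty":0,"tz":-80,"ax":0,"ay":0,"az":0,"claw":6},
  {"tx":-20,"ty":-5,"tz":-80,"ax":0,"ay":0,"az":0,"claw":6},
  {"tx":-50,"ty":-13,"tz":-80,"ax":0,"ay":0,"az":0,"claw":6},
  {"tx":-85,"ty":-23,"tz":-80,"ax":0,"ay":0,"az":0,"claw":6},
  {"tx":-120,"ty":-33,"tz":-80,"ax":0,"ay":0,"az":0,"claw":6},
  {"tx":-140,"ty":-38,"tz":-80,"ax":0,"ay":0,"az":0,"claw":6},
  {"tx":-149,"ty":-40.5,"tz":-80,"ax":0,"ay":0,"az":0,"claw":6},
  {"tx":-149,"ty":-40.5,"tz":-80,"ax":0,"ay":0,"az":0,"claw":6},
  {"tx":-149,"ty":-40.5,"tz":-80,"ax":0,"ay":0,"az":0,"claw":6},
])

```text
time_s: 16.93
tcp_pos: [0.6343, 0.1734, 0.1101]
ee_rot: [[-0.981, -0.195, -0.002], [-0.195, 0.981, -0.001], [0.002, -0.0, -1.0]]
wrist_force: [-0.5, -0.1, -0.7]
gripper_width: 0.128
gripper_force: 30.0
```

```bash
python3 plan.py n 635.8 174 53.5
python3 -c "
from h import *
im=capture('scene');cv2.imwrite('pics/s5.png',cv2.resize(im[150:300,260:460],(800,600)))"
```

```text
t 16.9333 p [634.3 173.4 110.1] yaw 101.24 Rz [-2.3e-03 -6.0e-04 -1.0e+00] az None
[635.8 174.   53.5] [-1.7  0.3 56.6] dist 57.0
```

View pics/s5.png

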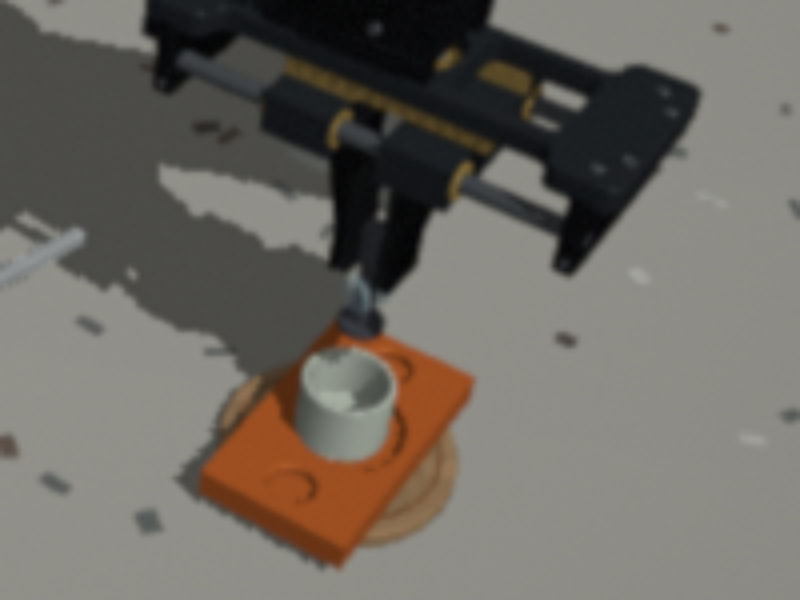

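The holder is held upright. Its foot is at crop (361,324) and the cup rim centre at (348,381). I'll compare those in world coordinates.

```bash
python3 -c "
from h import *
for u,v,z in((361,324,.081),(348,381,.048)): print(ray('scene',260+u/4,150+v/4,z).round(4))
for l,g,z in(('holder',(.635,.173,0),.0788),('cup',(.635,.173,0),.018)):
  for r in trace(l,'scene'):
    n=np.array(proj('scene',[g[0],g[1],z+.02])); b=blob(r['mask'],n)
    if b is not None:
      v,u=np.nonzero(b)
      if np.hypot(u.mean()-n[0],v.mean()-n[1])<20: print(l,fit(l,{'scene':b},g,z))
"
```

```text
[0.637  0.1751 0.081 ]
[0.6383 0.1749 0.048 ]
holder (array([0.63674063, 0.17358764, 0.        ]), np.float64(1.0715550723690754))
cup (array([0.63623389, 0.17376339, 0.        ]), np.float64(0.6963739083269598))
```

Aligned. Lower slowly.

Request:
servo_tool([
  {"tx":-0.5,"ty":0,"tz":12,"ax":0,"ay":0,"az":0,"claw":6},
  {"tx":-0.5,"ty":0,"tz":24,"ax":0,"ay":0,"az":0,"claw":6},
  {"tx":-0.5,"ty":0,"tz":36,"ax":0,"ay":0,"az":0,"claw":6},
  {"tx":-0.5,"ty":0,"tz":46,"ax":0,"ay":0,"az":0,"claw":6},
  {"tx":-0.5,"ty":0,"tz":52,"ax":0,"ay":0,"az":0,"claw":6},
  {"tx":-0.5,"ty":0,"tz":55,"ax":0,"ay":0,"az":0,"claw":6},
  {"tx":-0.5,"ty":0,"tz":56.5,"ax":0,"ay":0,"az":0,"claw":6},
  {"tx":-0.5,"ty":0,"tz":57,"ax":0,"ay":0,"az":0,"claw":6},
  {"tx":-0.5,"ty":0,"tz":57,"ax":0,"ay":0,"az":0,"claw":6},
  {"tx":-0.5,"ty":0,"tz":57,"ax":0,"ay":0,"az":0,"claw":6},
])

```text
time_s: 17.92
tcp_pos: [0.6363, 0.1739, 0.0547]
ee_rot: [[-0.981, -0.196, 0.001], [-0.196, 0.981, 0.0], [-0.001, 0.0, -1.0]]
wrist_force: [0.2, 0.3, -0.2]
gripper_width: 0.123
gripper_force: 30.0
```

Request:
servo_tool([
  {"tx":0,"ty":0,"tz":0.6,"ax":0,"ay":0,"az":0,"claw":6},
  {"tx":0,"ty":0,"tz":1.2,"ax":0,"ay":0,"az":0,"claw":6},
  {"tx":0,"ty":0,"tz":1.2,"ax":0,"ay":0,"az":0,"claw":6},
  {"tx":0,"ty":0,"tz":1.2,"ax":0,"ay":0,"az":0,"claw":6},
])

```text
time_s: 18.25
tcp_pos: [0.6362, 0.1739, 0.0534]
ee_rot: [[-0.981, -0.196, 0.001], [-0.196, 0.981, 0.0], [-0.001, 0.0, -1.0]]
wrist_force: [0.3, -0.2, 1.4]
gripper_width: 0.125
gripper_force: 30.0
```

Request:
servo_tool([
  {"tx":0,"ty":0,"tz":0.2,"ax":0,"ay":0,"az":0,"claw":14},
  {"tx":0,"ty":0,"tz":0.2,"ax":0,"ay":0,"az":0,"claw":20},
  {"tx":0,"ty":0,"tz":0.2,"ax":0,"ay":0,"az":0,"claw":30},
  {"tx":0,"ty":0,"tz":0,"ax":0,"ay":0,"az":0,"claw":40},
  {"tx":0,"ty":0,"tz":0,"ax":0,"ay":0,"az":0,"claw":40},
  {"tx":0,"ty":0,"tz":-10,"ax":0,"ay":0,"az":0,"claw":40},
  {"tx":0,"ty":0,"tz":-30,"ax":0,"ay":0,"az":0,"claw":40},
  {"tx":0,"ty":0,"tz":-60,"ax":0,"ay":0,"az":0,"claw":60},
  {"tx":0,"ty":0,"tz":-90,"ax":0,"ay":0,"az":0,"claw":87},
  {"tx":0,"ty":0,"tz":-110,"ax":0,"ay":0,"az":0,"claw":87},
  {"tx":0,"ty":0,"tz":-110,"ax":0,"ay":0,"az":0,"claw":87},
])

```text
time_s: 19.17
tcp_pos: [0.6389, 0.1748, 0.17]
ee_rot: [[-0.98, -0.197, 0.011], [-0.196, 0.98, 0.004], [-0.012, 0.002, -1.0]]
wrist_force: [0.8, -0.5, 0.5]
gripper_width: 0.675
gripper_force: 0.0
```

```bash
python3 plan.py 90 465.8 22.4 160 465.8 22.4 25
```

```text
t 19.1667 p [638.9 174.8 170. ] yaw 101.33 Rz [ 0.011   0.0039 -0.9999] az 0.198
[465.8  22.4 160. ] [ 199.8 -115.4    7.5] dist 231.0
[465.8  22.4  25. ] [ 201.3 -115.6  142.5] dist 272.0
```

Request:
servo_tool([
  {"tx":33,"ty":-19,"tz":0,"ax":0,"ay":0,"az":0,"claw":87},
  {"tx":66,"ty":-38,"tz":0,"ax":0,"ay":0,"az":0,"claw":87},
  {"tx":99,"ty":-58,"tz":0,"ax":0,"ay":0,"az":0,"claw":87},
  {"tx":132,"ty":-78,"tz":0,"ax":0,"ay":0,"az":0,"claw":87},
  {"tx":165,"ty":-97,"tz":0,"ax":0,"ay":0,"az":0,"claw":87},
  {"tx":196,"ty":-115,"tz":0,"ax":0,"ay":0,"az":0,"claw":87},
  {"tx":196,"ty":-115,"tz":25,"ax":0,"ay":0,"az":0,"claw":87},
  {"tx":196,"ty":-115,"tz":50,"ax":0,"ay":0,"az":0,"claw":87},
  {"tx":196,"ty":-115,"tz":64,"ax":0,"ay":0,"az":0,"claw":87},
  {"tx":196,"ty":-115,"tz":64,"ax":0,"ay":0,"az":0,"claw":87},
  {"tx":196,"ty":-115,"tz":64,"ax":0,"ay":0,"az":0,"claw":87},
])

```text
time_s: 20.08
tcp_pos: [0.466, 0.0225, 0.0989]
ee_rot: [[-0.981, -0.196, -0.001], [-0.196, 0.981, -0.001], [0.001, -0.001, -1.0]]
wrist_force: [0.4, 0.3, -0.2]
gripper_width: 1.001
gripper_force: 0.0
```

```bash
python3 plan.py n 466 22.5 25
python3 -c "
from h import *
im=capture('scene');cv2.imwrite('pics/s6.png',cv2.resize(im[110:290,260:500],(800,600)))"
```

```text
t 20.0833 p [466.   22.5  98.9] yaw 101.29 Rz [-1.e-03 -7.e-04 -1.e+00] az None
[466.   22.5  25. ] [-0.1  0.  73.9] dist 74.0
```

View pics/s6.png

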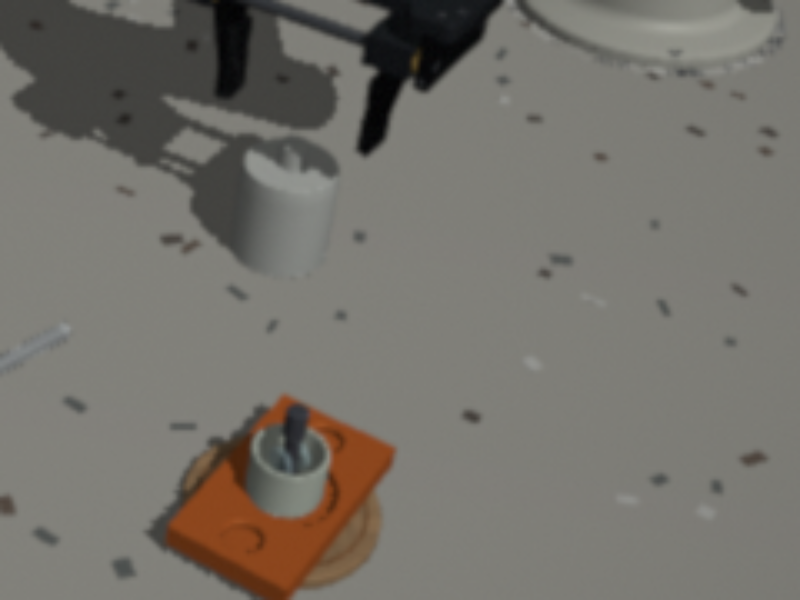

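The holder stands upright in the cup at (297,430), and the open fingers are centred on the cover knob at (292,155). Descend and grip the cover body.

Request:
servo_tool([
  {"tx":0,"ty":0,"tz":15,"ax":0,"ay":0,"az":0,"claw":87},
  {"tx":0,"ty":0,"tz":30,"ax":0,"ay":0,"az":0,"claw":87},
  {"tx":0,"ty":0,"tz":45,"ax":0,"ay":0,"az":0,"claw":87},
  {"tx":0,"ty":0,"tz":60,"ax":0,"ay":0,"az":0,"claw":87},
  {"tx":0,"ty":0,"tz":70,"ax":0,"ay":0,"az":0,"claw":87},
  {"tx":0,"ty":0,"tz":73.5,"ax":0,"ay":0,"az":0,"claw":87},
  {"tx":0,"ty":0,"tz":73.5,"ax":0,"ay":0,"az":0,"claw":75},
  {"tx":0,"ty":0,"tz":73.5,"ax":0,"ay":0,"az":0,"claw":68},
  {"tx":0,"ty":0,"tz":73.5,"ax":0,"ay":0,"az":0,"claw":64},
  {"tx":0,"ty":0,"tz":73.5,"ax":0,"ay":0,"az":0,"claw":55},
  {"tx":0,"ty":0,"tz":73.5,"ax":0,"ay":0,"az":0,"claw":55},
  {"tx":0,"ty":0,"tz":73.5,"ax":0,"ay":0,"az":0,"claw":55},
])

```text
time_s: 21.13
tcp_pos: [0.4667, 0.0229, 0.0262]
ee_rot: [[-0.981, -0.196, 0.002], [-0.196, 0.981, 0.0], [-0.002, 0.0, -1.0]]
wrist_force: [-0.8, 0.3, 3.3]
gripper_width: 0.712
gripper_force: 30.0
```

Request:
servo_tool([
  {"tx":0,"ty":0,"tz":0,"ax":0,"ay":0,"az":0,"claw":55},
  {"tx":0,"ty":0,"tz":0,"ax":0,"ay":0,"az":0,"claw":55},
  {"tx":0,"ty":0,"tz":0,"ax":0,"ay":0,"az":0,"claw":55},
])

```text
time_s: 21.38
tcp_pos: [0.4667, 0.0229, 0.0262]
ee_rot: [[-0.981, -0.196, 0.001], [-0.196, 0.981, 0.0], [-0.001, 0.0, -1.0]]
wrist_force: [-0.4, -0.2, 5.5]
gripper_width: 0.715
gripper_force: 30.0
```

```bash
python3 plan.py n 636.3 174.3 130
```

```text
t 21.3833 p [466.7  22.9  26.2] yaw 101.3 Rz [ 1.4e-03  4.0e-04 -1.0e+00] az None
[636.3 174.3 130. ] [-196.1  115.2 -103.5] dist 250.0
```

Request:
servo_tool([
  {"tx":0,"ty":0,"tz":-15,"ax":0,"ay":0,"az":0,"claw":55},
  {"tx":0,"ty":0,"tz":-40,"ax":0,"ay":0,"az":0,"claw":55},
  {"tx":0,"ty":0,"tz":-70,"ax":0,"ay":0,"az":0,"claw":55},
  {"tx":0,"ty":0,"tz":-95,"ax":0,"ay":0,"az":0,"claw":55},
  {"tx":0,"ty":0,"tz":-105,"ax":0,"ay":0,"az":0,"claw":55},
  {"tx":-25,"ty":15,"tz":-105,"ax":0,"ay":0,"az":0,"claw":55},
  {"tx":-55,"ty":32,"tz":-105,"ax":0,"ay":0,"az":0,"claw":55},
  {"tx":-88,"ty":52,"tz":-105,"ax":0,"ay":0,"az":0,"claw":55},
  {"tx":-120,"ty":71,"tz":-105,"ax":0,"ay":0,"az":0,"claw":55},
  {"tx":-150,"ty":88,"tz":-105,"ax":0,"ay":0,"az":0,"claw":55},
  {"tx":-178,"ty":105,"tz":-105,"ax":0,"ay":0,"az":0,"claw":55},
  {"tx":-196,"ty":115,"tz":-105,"ax":0,"ay":0,"az":0,"claw":55},
])

```text
time_s: 22.38
tcp_pos: [0.6376, 0.1758, 0.1294]
ee_rot: [[-0.981, -0.196, 0.0], [-0.196, 0.981, -0.0], [-0.0, -0.0, -1.0]]
wrist_force: [0.9, 0.5, -0.3]
gripper_width: 0.719
gripper_force: 30.0
```

Request:
servo_tool([
  {"tx":0,"ty":0,"tz":0,"ax":0,"ay":0,"az":0,"claw":55},
  {"tx":0,"ty":0,"tz":0,"ax":0,"ay":0,"az":0,"claw":55},
  {"tx":0,"ty":0,"tz":0,"ax":0,"ay":0,"az":0,"claw":55},
])

```text
time_s: 22.63
tcp_pos: [0.6348, 0.1732, 0.1295]
ee_rot: [[-0.981, -0.195, -0.002], [-0.195, 0.981, -0.001], [0.002, -0.0, -1.0]]
wrist_force: [0.0, 0.6, -0.7]
gripper_width: 0.71
gripper_force: 30.0
```

```bash
cat > mh.py <<'E'
from h import *
im={n:capture(n) for n in("scene","top")}
s=sense();print(s["tcp_pos"].round(4));z=s["tcp_pos"][2]-.0262
for l,g,zz in(("cover",(.636,.174,0),z),("tray",(.6365,.174,.2),.009),("coaster",(.636,.174,0),0)):
  for n in im:
    near=np.array(proj(n,[g[0],g[1],zz+(.03 if l=="cover" else .01)]))
    for r in trace(l,n):
        b=blob(r["mask"],near)
        if b is None: continue
        v,u=np.nonzero(b)
        if np.hypot(u.mean()-near[0],v.mean()-near[1])<20: x,e=fit(l,{n:b},g,zz);print(l,n,len(u),x.round(4),e.round(2))
cv2.imwrite('pics/s7.png',cv2.resize(im["scene"][110:290,260:500],(800,600)))
E
python3 mh.py
```

```text
[0.635  0.173  0.1304]
cover scene 1794 [0.6374 0.1736 0.    ] 2.44
cover top 274 [0.6063 0.1533 0.    ] 11.87
tray scene 1733 [0.6382 0.1747 0.2112] 0.78
tray top 861 [0.6288 0.1747 0.2513] 13.38
```

View pics/s7.png

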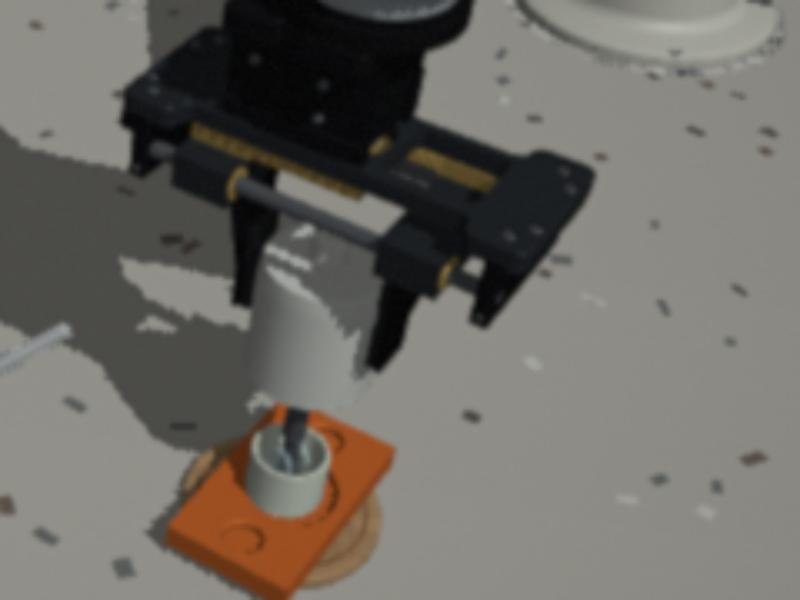

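The cover is held upright, about 1 mm short of the tray centre in x and y. I'll descend with a small correction to about 10 mm above the tray.

Request:
servo_tool([
  {"tx":-1,"ty":1,"tz":6,"ax":0,"ay":0,"az":0,"claw":55},
  {"tx":-1,"ty":1,"tz":14,"ax":0,"ay":0,"az":0,"claw":55},
  {"tx":-1,"ty":1,"tz":24,"ax":0,"ay":0,"az":0,"claw":55},
  {"tx":-1,"ty":1,"tz":34,"ax":0,"ay":0,"az":0,"claw":55},
  {"tx":-1,"ty":1,"tz":44,"ax":0,"ay":0,"az":0,"claw":55},
  {"tx":-1,"ty":1,"tz":54,"ax":0,"ay":0,"az":0,"claw":55},
  {"tx":-1,"ty":1,"tz":62,"ax":0,"ay":0,"az":0,"claw":55},
  {"tx":-1,"ty":1,"tz":68,"ax":0,"ay":0,"az":0,"claw":55},
  {"tx":-1,"ty":1,"tz":71,"ax":0,"ay":0,"az":0,"claw":55},
  {"tx":-1,"ty":1,"tz":71,"ax":0,"ay":0,"az":0,"claw":55},
  {"tx":-1,"ty":1,"tz":71,"ax":0,"ay":0,"az":0,"claw":55},
  {"tx":-1,"ty":1,"tz":71,"ax":0,"ay":0,"az":0,"claw":55},
])

```text
time_s: 24.03
tcp_pos: [0.6371, 0.1752, 0.06]
ee_rot: [[-0.981, -0.196, 0.001], [-0.196, 0.981, 0.0], [-0.001, 0.0, -1.0]]
wrist_force: [0.1, 0.4, -0.4]
gripper_width: 0.715
gripper_force: 30.0
```

```bash
python3 mh.py; python3 plan.py n 636.3 174.3 49.2
```

```text
[0.6371 0.1752 0.0601]
cover scene 1487 [0.6386 0.1754 0.    ] 3.26
cover top 192 [0.6082 0.1572 0.    ] 10.67
tray scene 1310 [0.6388 0.1754 0.1999] 4.65
t 24.4333 p [636.7 175.   59.6] yaw 101.28 Rz [ 2.e-04  1.e-04 -1.e+00] az None
[636.3 174.3  49.2] [ 0.5 -0.6 10.4] dist 10.0
```

View pics/s7.png

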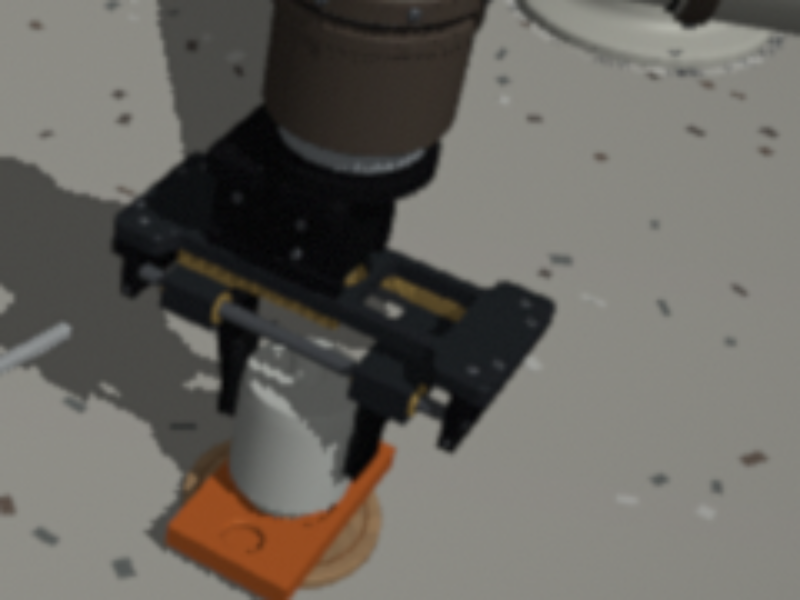

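The cover is over the cup and holder and centred, with no contact force. Lower the last 10 mm.

Request:
servo_tool([
  {"tx":0.3,"ty":-0.5,"tz":3,"ax":0,"ay":0,"az":0,"claw":55},
  {"tx":0.3,"ty":-0.5,"tz":6,"ax":0,"ay":0,"az":0,"claw":55},
  {"tx":0.3,"ty":-0.5,"tz":8,"ax":0,"ay":0,"az":0,"claw":55},
  {"tx":0.3,"ty":-0.5,"tz":9.5,"ax":0,"ay":0,"az":0,"claw":55},
  {"tx":0.3,"ty":-0.5,"tz":10,"ax":0,"ay":0,"az":0,"claw":55},
  {"tx":0.3,"ty":-0.5,"tz":10,"ax":0,"ay":0,"az":0,"claw":55},
  {"tx":0.3,"ty":-0.5,"tz":10,"ax":0,"ay":0,"az":0,"claw":55},
])

```text
time_s: 25.02
tcp_pos: [0.6366, 0.1745, 0.0493]
ee_rot: [[-0.981, -0.196, 0.0], [-0.196, 0.981, 0.0], [-0.0, 0.0, -1.0]]
wrist_force: [-0.2, 0.4, -0.4]
gripper_width: 0.71
gripper_force: 30.0
```

Request:
servo_tool([
  {"tx":0,"ty":0,"tz":0.5,"ax":0,"ay":0,"az":0,"claw":55},
  {"tx":0,"ty":0,"tz":0.5,"ax":0,"ay":0,"az":0,"claw":55},
  {"tx":0,"ty":0,"tz":0.5,"ax":0,"ay":0,"az":0,"claw":66},
  {"tx":0,"ty":0,"tz":0.5,"ax":0,"ay":0,"az":0,"claw":76},
  {"tx":0,"ty":0,"tz":0.5,"ax":0,"ay":0,"az":0,"claw":87},
  {"tx":0,"ty":0,"tz":0.5,"ax":0,"ay":0,"az":0,"claw":87},
  {"tx":0,"ty":0,"tz":0.5,"ax":0,"ay":0,"az":0,"claw":87},
  {"tx":0,"ty":0,"tz":0,"ax":0,"ay":0,"az":0,"claw":87},
  {"tx":0,"ty":0,"tz":-12,"ax":0,"ay":0,"az":0,"claw":87},
  {"tx":0,"ty":0,"tz":-30,"ax":0,"ay":0,"az":0,"claw":87},
  {"tx":0,"ty":0,"tz":-55,"ax":0,"ay":0,"az":0,"claw":87},
  {"tx":0,"ty":0,"tz":-80,"ax":0,"ay":0,"az":0,"claw":87},
])

```text
time_s: 26.02
tcp_pos: [0.6363, 0.1743, 0.1308]
ee_rot: [[-0.981, -0.196, -0.001], [-0.196, 0.981, -0.001], [0.001, -0.0, -1.0]]
wrist_force: [-0.1, 0.8, 0.3]
gripper_width: 1.0
gripper_force: 0.0
```

Request:
servo_tool([
  {"tx":0,"ty":0,"tz":-35,"ax":0,"ay":0,"az":0,"claw":87},
  {"tx":0,"ty":0,"tz":-60,"ax":0,"ay":0,"az":0,"claw":87},
  {"tx":35,"ty":-10,"tz":-60,"ax":0,"ay":0,"az":0,"claw":87},
  {"tx":70,"ty":-30,"tz":-60,"ax":0,"ay":0,"az":0,"claw":87},
  {"tx":105,"ty":-50,"tz":-60,"ax":0,"ay":0,"az":0,"claw":87},
  {"tx":140,"ty":-70,"tz":-60,"ax":0,"ay":0,"az":0,"claw":87},
  {"tx":160,"ty":-90,"tz":-60,"ax":0,"ay":0,"az":0,"claw":87},
  {"tx":160,"ty":-90,"tz":-60,"ax":0,"ay":0,"az":0,"claw":87},
  {"tx":160,"ty":-90,"tz":-60,"ax":0,"ay":0,"az":0,"claw":87},
  {"tx":160,"ty":-90,"tz":-60,"ax":0,"ay":0,"az":0,"claw":87},
])

```text
time_s: 26.85
tcp_pos: [0.498, 0.0552, 0.1906]
ee_rot: [[-0.981, -0.196, 0.003], [-0.196, 0.981, 0.001], [-0.003, 0.0, -1.0]]
wrist_force: [0.5, 0.6, 0.3]
gripper_width: 0.997
gripper_force: 0.0
```

```bash
sed -i -e "s/^s=sense.*/z=.023/" -e "s/s7.png/s8.png/" mh.py; echo "cv2.imwrite('pics/t8.png',im['top'])">>mh.py; python3 mh.py
```

```text
cover scene 1734 [0.6379 0.1744 0.    ] 0.91
cover top 1067 [0.6338 0.1729 0.    ] 0.89
tray scene 1316 [0.6393 0.1752 0.1975] 4.12
tray top 901 [0.6372 0.174  0.2308] 3.62
```

View pics/s8.png

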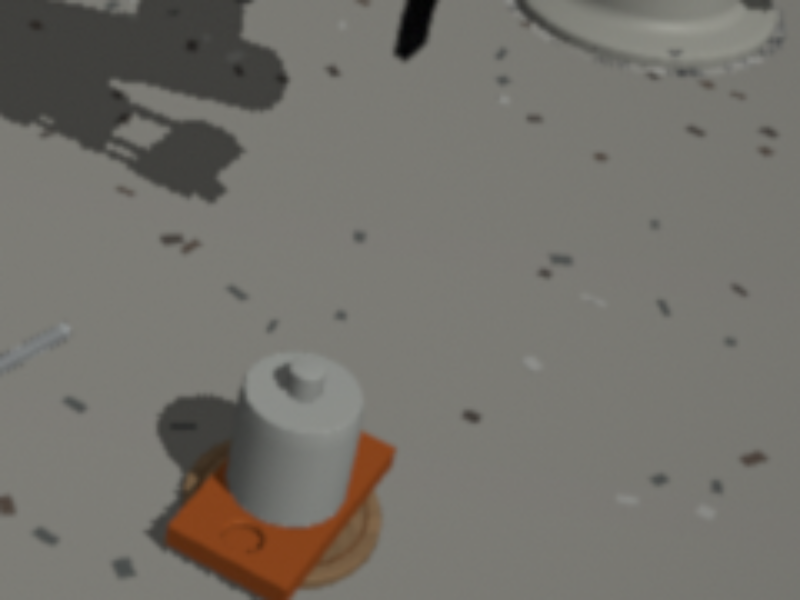

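View pics/t8.png

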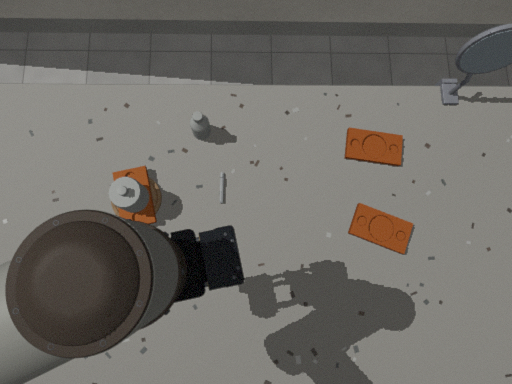

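The cover sits flat and centred on the tray with its knob up, in the crop at (295,440). The bottle (200,125), the inserter (222,188) and the look-alikes have not moved, and the robot is clear.

```bash
python3 -c "
from station import *
print(finish_job())"
```

```text
the job is handed in; nothing more can be done
None
```

The soaking kit is built on the coaster in the order asked (tray, cup, holder, cover) and handed in at about 27 s. The last pictures show the cover flat on the tray, about 2–4 mm off its centre, with the bottle and inserter unmoved; the hand-in gave no verdict.

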